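Turn the parts tray to the large drill chuck

ROBOT

A 6-joint arm with a two-finger parallel gripper is mounted at the origin on the work surface. World frame = base frame: x ahead of the robot, y to its left, z up, the work surface at z = 0. Lengths are in m, angles in degrees, forces in N, time in s.
With the tool pointing down it reaches from about 0.3 to 0.825 m from the base axis. Payload 5.4 kg.
Tool frame: the origin (TCP) lies at the very end of the fingers, on their centre line; the grasp point (between the pads) lies 19 mm behind it (arm.grasp_offset is the distance from the TCP to the grasp point, in m); z points along the fingers, y is the line along which they close (so a half turn about z gives the same grasp; the last joint's range is limited). The gripper opens to 92 mm and grips with 3 to 60 N. Pads are 20 mm wide; open, the fingers measure 128 mm over their backs; the gripper's body (75 mm by 189 mm) begins 69 mm behind the grasp point.
Start: joints at [53.795, 9.076, 91.501, -0, 79.423, -12.038], TCP at [0.235, 0.525, 0.215] pointing down, gripper open.
Joint ranges: [-166.64, 166.64], [-54.1, 131.32], [10.49, 154.53], [-73.88, 253.88], [9.74, 151.15], [-171.62, 171.62]. Speed limits (degrees/s): [147.25, 147.25, 180, 180, 180, 180].

INTERFACE

Orientations are given as [roll, pitch, yaw] about the fixed x, y, z axes, in that order (R = Rz(yaw) Ry(pitch) Rx(roll)).
In Python, from rig import arm gives the robot as it stands.
- The arm moves only by the tool step_arm, never from a script. Its argument "motion" is a list of rows, each a list of 6 numbers: the shift along the tool's x, y, z in mm, then the turn, a rotation vector about the tool's x, y, z in degrees. In form: [[tx, ty, tz, wx, wy, wz], ...]. A call has exactly 8 rows; each row shifts and turns the commanded pose from where the row before left it, along the tool's axes as they then stand; what a row does not reach is not made up. A row lasts 1/10 s, in which the tool goes at most 50 mm and 8.59 degrees, less where a joint would pass 70% of its speed; a pose out of reach is approached as far as the arm can. A call is refused whole if a number of a shift passes 50 or a number of a turn 8.59, either way. A call with a gripper value outside its range is refused whole. "gripper" is the closure in counts, from 0 (fully open) to 255 (shut), set as the call begins (left out, the last holds). The fingers move at their own pace and stop on an object; "newtons" is the grip in N (left out, the last holds). Time passes only in rows, so rows that do not move let the fingers close, or fill a call up. It gives the time, the measured TCP pose, the force, the opening and the grip force at its end, in the units of the state.
- arm.sense(): the state, without advancing time (a new reading comes with each control period).
- arm.camera(name): name is "side" or "top" or "wrist"; returns a dict with "image" (384x512x3 uint8, red, green, blue), "fx", "fy", "cx", "cy" (pixels), "eye" and "attitude" of the camera in the world. Camera axes: x right, y down, z forward; pixel columns grow to the right and rows downward; lengths in m; the calibration is good to about 2 mm. A picture is of the moment at which its call begins. There is no depth.
- arm.job_done(): hands the job in; it is judged then, once.
The state is a dict: "clock": time; "joint_pos": joint angles; "qvel": joint speeds; "joint_efforts": joint torques, N m; "tcp_pos": TCP position; "orientation": TCP orientation; "contact_force": force on the tool from outside, world axes, zero at the start; "ft_torque": the same for the moment, N m; "grip_width": finger opening in m; "gripper_force": force on a finger pad.
Only numpy, scipy, OpenCV 4.12 (cv2) and the standard library are available. Lean on these libraries where they do the work, as an engineer would, in place of code of your own. Each camera call takes 0.05 s, during which the arm holds its last target. There are 200 camera calls.

TASK

Gently turn the rotary spare-parts tray on the counter by pushing it round at its rim with the fingertips, until the bay with the large drill chuck (the larger of the two chucks) faces squarely front, centred over the ticket strip of the tray's plinth. The spare parts stay untouched where they lie in their bays, and nothing else on the counter is disturbed.

Things in the scene. Friction and masses are not known exactly. Their poses are not given: they have to be found in the camera images.
- plinth: fixed square grey steel plinth of the rotary tray, 280 x 280 mm, its top 24 mm above the counter; origin on the counter under the tray's turning axis, z up. Its front is its own -x side, which carries a sloping white ticket strip 250 mm wide that reaches 167 mm in front of the axis and is 30 mm high
- tray: the round tray, which turns about the plinth's vertical axis; origin on that axis at the tray's underside, 32 mm above the counter, z up. The large chuck's bay lies on the tray's own -x side, so it faces front when the tray's axes point like the plinth's. Turns without end either way: bearing friction about 0.1 N m, no spring or stops; let go, it coasts a little and stops
- hub (a point): centre of the tray's hub top, on the turning axis, 78 mm above the counter. The tray is round, aluminium, with an upright wall 3 mm thick, 260 mm across outside; bay floor 36 mm, wall top 68 mm above the counter; hub 44 mm across. Six equal open bays (60 degrees each) parted by flat dividers 5 mm thick, as high as the wall
- tab (a point): outer end, at the top edge, of one of the six upright push tabs on the outside of the rim: each divider runs out through the wall as a flat tab 8 mm thick, reaching 150 mm from the axis (20 mm out from the wall), 36 to 68 mm above the counter. This one bounds the chuck's bay, 30 degrees clockwise (seen from above) from its middle; the others follow every 60 degrees
- bay_rim (a point): point on the tray's outer wall, at its top edge, in the middle of the large chuck's bay; 130 mm from the turning axis, 68 mm above the counter
- chuck: the large steel drill chuck, 50 mm across and 66 mm high, standing loose on end in its bay, jaws up, about 84 mm from the turning axis; origin at the centre of its underside, z up along it
- small_chuck: the smaller steel drill chuck, 34 mm across and 51 mm high, standing loose in another bay; origin at the centre of its underside
- gear: loose steel bevel gear in a bay, 42 mm across, 17 mm high; origin at the centre of its underside
- switch: loose black trigger switch in a bay, about 56 x 20 mm, 30 mm high; origin at its underside, under the middle of its housing
- brush_carton: loose small cardboard carton in a bay, 50 x 36 x 30 mm high; origin at the centre of its underside
- bearing: loose steel ball bearing lying flat in a bay, 40 mm across, 17 mm bore, 14 mm high; origin at the centre of its underside
- carton: loose cardboard carton standing on the counter to the left of the plinth, 100 x 75 x 65 mm high; origin at the centre of its underside
- tape: roll of packing tape lying on the counter to the right of the plinth, 100 mm across, 48 mm high; origin at the centre of its underside
- screwdriver: screwdriver lying on the counter on the right, nearer the robot; origin near its middle, it lies along its own x
Things that resemble listed ones, but are neither listed nor needed, are in the scene too. What is shaped like the brush_carton but pink is not meant.

How it is judged (in metres and radians):
At the end, for the whole second after the job is handed in: Rim middle of the large chuck's bay within 20 mm (9 degrees) of the plinth's front centre line, on the front side; tray at rest; chuck upright in its bay; all spare parts on the tray floor (none raised 10 mm); carton, tape and screwdriver within 30 mm of where they were (y of bay_rim in the frame of plinth between -0.02 and 0.02 m and x of bay_rim in the frame of plinth below -0.1 m and horizontal distance between chuck and bay_rim below 0.075 m and angle between chuck's own z axis and vertical below 0.2 rad and angular speed of tray below 0.05 rad/s and height (world z) of each of chuck, small_chuck, gear, switch, brush_carton, bearing below 0.046 m and distance of each of carton, tape, screwdriver from where it was at the start of the episode below 0.03 m); the robot touches nothing.
It fails at once if a spare part is lifted more than 20 mm off the tray floor (height (world z) of any of chuck, small_chuck, gear, switch, brush_carton, bearing above 0.056 m).
It fails at once if a spare part is pushed by the gripper or arm (over 2 N) (contact force between any of the fingers, the arm and chuck above 2 N or contact force between any of the fingers, the arm and small_chuck above 2 N or contact force between any of the fingers, the arm and gear above 2 N or contact force between any of the fingers, the arm and switch above 2 N or contact force between any of the fingers, the arm and brush_carton above 2 N or contact force between any of the fingers, the arm and bearing above 2 N).
It fails at once if the large chuck is tipped over (leans more than 0.5 rad) (angle between chuck's own z axis and vertical above 0.5 rad).
It fails at once if the tray is whirled round faster than 3 rad/s (angular speed of tray above 3 rad/s).
It fails at once if the carton, tape roll or screwdriver beside the tray is shifted more than 30 mm (distance of any of carton, tape, screwdriver from where it was at the start of the episode above 0.03 m).
It also fails if it takes over 64 s, if anything falls off the work surface, if the arm or the gripper's body presses on something with over 40 N, if the wrist force passes 120 N, or if a joint passes its speed limit or range.

## Working session

There is one attempt and no reset: what is moved stays moved. The work goes in short steps, Python scripts to look and compute and a tool call to move; the robot and the scene stay as the last step left them, time stands still between calls to the robot, and variables do not carry over. Pictures are saved under pics/ and viewed, at most 10 in all, crops included, and the job is handed in when it is done.

Besides the shell and the picture viewer there is one more tool, called as name(argument=value, ...) on one line, values as JSON. step_arm: Moves the arm, as the interface text tells. Its arguments: {"type":"object","properties":{"motion":{"type":"array"},"gripper":{"type":"number"},"newtons":{"type":"number"}},"required":["motion"]}

```bash
mkdir -p pics; ls; python3 - <<'E'
from rig import arm
import cv2,numpy as np,pickle
d={}
for n in("top","side"):
    c=arm.camera(n);d[n]=c
    cv2.imwrite(f"pics/{n}0.png",c["image"][:,:,::-1])
    print(n,c["fx"],c["cx"],c["cy"],c["eye"],c["attitude"])
pickle.dump(d,open("cams.pkl","wb"))
s=arm.sense();print(s["tcp_pos"],s["orientation"],s["clock"])
E
```

```text
pics
top 380.5315696462888 255.10352599713826 190.2061522094042 [ 0.35521085 -0.0212829   1.48242848] [-169.39159168   -0.90789959  -89.64442621]
side 355.6542349326044 257.0765207082894 190.78092794395587 [ 0.31141005 -0.8123458   0.67754007] [-1.25913442e+02 -5.38766881e-02 -2.09928224e+01]
[0.23508718 0.52412236 0.21372183] [-1.79905051e+02 -1.87339211e-02  1.55830311e+02] 0.1
```

View pics/top0.png

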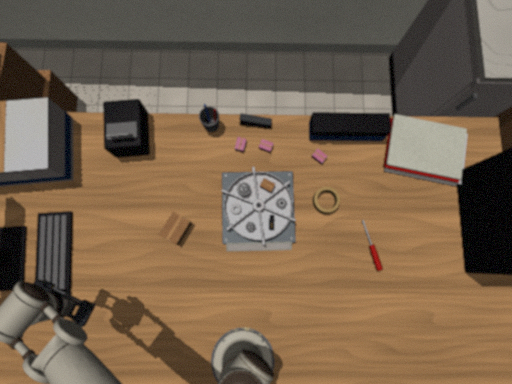

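View pics/side0.png

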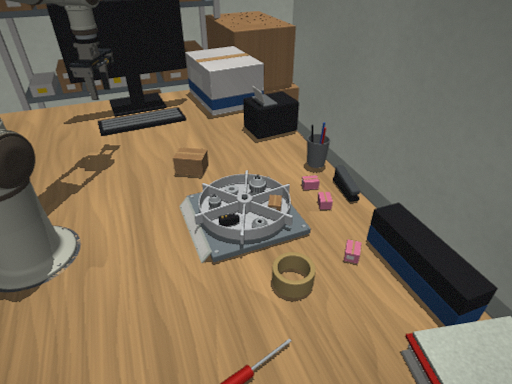

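The top view shows the tray at (259,206) with the ticket strip toward the robot (259,247). There are two chuck candidates, (244,190) and (250,227). I'll enlarge both views to tell them apart.

```bash
cat > h.py <<'E'
import numpy as np,cv2,pickle
from scipy.spatial.transform import Rotation as R
def rot(c): return R.from_euler("xyz",c["attitude"],degrees=True).as_matrix()
def ray(c,u,v,z):
    d=rot(c)@np.array([(u-c["cx"])/c["fx"],(v-c["cy"])/c["fy"],1]);e=np.array(c["eye"]);return e+d*(z-e[2])/d[2]
def proj(c,p):
    q=rot(c).T@(np.array(p)-c["eye"]);return q[0]/q[2]*c["fx"]+c["cx"],q[1]/q[2]*c["fy"]+c["cy"]
E
python3 - <<'E'
from h import *
d=pickle.load(open("cams.pkl","rb"))
t=d["top"]
a=t["image"][160:260,210:310];b=d["side"]["image"][165:265,180:310]
a=cv2.resize(a,None,fx=4.5,fy=4.5,interpolation=cv2.INTER_CUBIC);b=cv2.resize(b,None,fx=4.5,fy=4.5,interpolation=cv2.INTER_CUBIC)
cv2.imwrite("pics/ta.png",a[:,:,::-1]);cv2.imwrite("pics/sb.png",b[:,:,::-1])
for n,u,v,z in[("hub",259,205.5,.078),("carton",177,229,.06),("tape",327,201,.04),("c1",244,190,.1),("c2",250,227,.085),("L",221,172,.024),("R",294,172,.024),("strL",227,249,0),("strR",293,249,0)]: print(n,ray(t,u,v,z).round(3))
E
```

```text
hub [ 0.561 -0.057  0.078]
carton [0.472 0.247 0.06 ]
tape [ 0.586 -0.319  0.04 ]
c1 [ 0.615 -0.001  0.1  ]
c2 [ 0.48  -0.024  0.085]
L [0.7   0.092 0.024]
R [ 0.703 -0.196  0.024]
strL [0.402 0.064 0.   ]
strR [ 0.404 -0.191  0.   ]
```

View pics/ta.png

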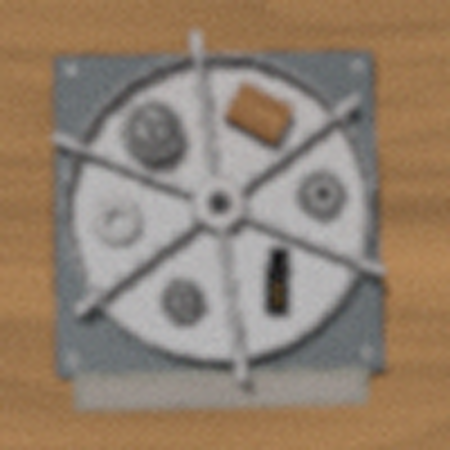

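View pics/sb.png

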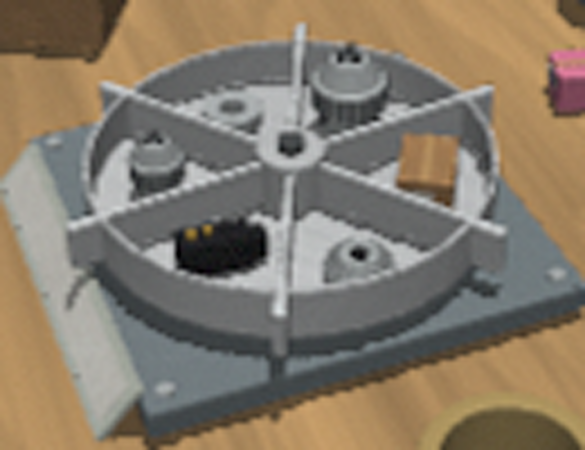

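In the top crop the large chuck is at (155,135), i.e. image (244,190): the far-left bay, clearly larger and taller. The small chuck is at (185,300), i.e. image (251,227), so the far-left bay is the one meant. The plan is to push the tab at about 188° CCW by about 142°, with closed fingertips just outside the wall.

```bash
python3 - <<'E'
from h import *
t=pickle.load(open("cams.pkl","rb"))["top"]
f=lambda x,y,z:ray(t,(x+.5)/4.5-.5+210,(y+.5)/4.5-.5+160,z)
T=[f(x,y,.068)[:2] for x,y in[(195,38),(58,137),(83,313),(246,386),(382,270),(356,100)]]
H=f(219,203,.078)[:2];C=np.mean(T,axis=0);print("hub",H.round(4),"tabmean",C.round(4))
for p in T:
    v=p-C;print(np.degrees(np.arctan2(v[1],v[0]))%360,np.hypot(*v))
c=f(155,128,.1)[:2]-C;print("chuck",np.degrees(np.arctan2(c[1],c[0])),np.hypot(*c))
P=[f(x,y,.024)[:2] for x,y in[(55,55),(376,52),(384,376),(56,378)]]
print("plinth",np.round(P,3),np.mean(P,axis=0))
for i in range(4):
    v=P[(i+1)%4]-P[i];print(np.degrees(np.arctan2(v[1],v[0])),np.hypot(*v))
C=np.array([C[0],C[1]])
print("start",C+.146*np.array([np.cos(np.radians(170)),np.sin(np.radians(170))]))
E
```

```text
hub [ 0.5635 -0.0541] tabmean [ 0.5627 -0.0553]
8.705363565684761 0.14535920874637953
67.29963505402098 0.1478240474271543
128.71979173676795 0.14427750602385722
188.35621297553027 0.15048412080758847
248.5959122613276 0.14458557386431664
308.53789042005684 0.1463290790137648
chuck 42.62654196123131 0.08061965699617465
plinth [[ 0.701  0.089]
 [ 0.706 -0.192]
 [ 0.425 -0.196]
 [ 0.421  0.081]] [ 0.56328147 -0.05450739]
-88.8780919656215 0.28088856392855316
-179.3214232967974 0.28150194373923015
90.74390190582714 0.27711944587894555
1.4490910728376367 0.27966980797620844
start [ 0.41891591 -0.02991032]
```

step_arm(motion=[[-24.7,-26.9,0,0,0,0],[-24.7,-26.9,0,0,0,0],[-24.7,-26.9,0,0,0,0],[-24.7,-26.9,0,0,0,0],[-24.7,-26.9,0,0,0,0],[-24.7,-26.9,0,0,0,0],[-24.7,-26.9,0,0,0,0],[-24.7,-26.9,0,0,0,0]], gripper=255, newtons=10)

```text
clock: 0.9
tcp_pos: [0.3275, 0.2459, 0.2142]
orientation: [-180.0, -0.0, 155.9]
contact_force: [1.0, 0.3, 0.0]
grip_width: 0.0302
gripper_force: 0.0
```

step_arm(motion=[[-24.7,-26.9,0,0,0,0],[-24.7,-26.9,0,0,0,0],[-24.7,-26.9,0,0,0,0],[-24.7,-26.9,0,0,0,0],[-24.7,-26.9,0,0,0,0],[-24.7,-26.9,0,0,0,0],[-24.7,-26.9,0,0,0,0],[-24.7,-26.9,0,0,0,0]])

```text
clock: 1.7
tcp_pos: [0.4197, -0.0314, 0.2143]
orientation: [180.0, -0.0, 155.8]
contact_force: [0.7, 0.6, 0.1]
grip_width: -0.0
gripper_force: 0.0
```

step_arm(motion=[[0,0,0,0,0,7],[0,0,0,0,0,7],[0,0,0,0,0,7],[0,0,0,0,0,7],[0,0,0,0,0,7],[0,0,0,0,0,7],[0,0,0,0,0,7],[0,0,0,0,0,7]])

```text
clock: 2.5
tcp_pos: [0.4194, -0.0298, 0.2142]
orientation: [-180.0, -0.0, 99.5]
contact_force: [-0.7, 0.6, 0.0]
grip_width: 0.0002
gripper_force: 0.0
```

step_arm(motion=[[0,0,0,0,0,7],[0,0,0,0,0,7],[0,0,0,0,0,7],[0,0,0,0,0,7],[0,0,0,0,0,7],[0,0,0,0,0,7],[0,0,0,0,0,7],[0,0,0,0,0,7]])

```text
clock: 3.3
tcp_pos: [0.4195, -0.0298, 0.2142]
orientation: [-180.0, 0.0, 43.5]
contact_force: [1.4, 0.1, 0.1]
grip_width: 0.0004
gripper_force: 0.0
```

step_arm(motion=[[0,0,0,0,0,7],[0,0,0,0,0,7],[0,0,0,0,0,7],[0,0,0,0,0,7],[0,0,0,0,0,7],[0,0,0,0,0,7],[0,0,0,0,0,7],[0,0,0,0,0,4.8]])

```text
clock: 4.1
tcp_pos: [0.4195, -0.0298, 0.2142]
orientation: [-180.0, 0.0, -10.2]
contact_force: [0.3, -0.3, 0.1]
grip_width: 0.0005
gripper_force: 0.0
```

step_arm(motion=[[0,0,13,0,0,0],[0,0,13,0,0,0],[0,0,13,0,0,0],[0,0,13,0,0,0],[0,0,13,0,0,0],[0,0,13,0,0,0],[0,0,13,0,0,0],[0,0,13,0,0,0]])

```text
clock: 4.9
tcp_pos: [0.4197, -0.0299, 0.1094]
orientation: [-180.0, 0.0, -10.0]
contact_force: [-0.1, 0.4, -0.3]
grip_width: 0.0004
gripper_force: 0.0
```

```bash
python3 - <<'E'
from h import *
from rig import arm
w=arm.camera("wrist");s=arm.camera("side")
pickle.dump({"w":w,"s":s},open("c2.pkl","wb"))
a=w["image"].copy()
for i in range(0,360,10):
    r=np.radians(i);u,v=proj(w,[.563+.13*np.cos(r),-.055+.13*np.sin(r),.068])
    if 0<u<512 and 0<v<384: cv2.circle(a,(int(u),int(v)),2,(255,0,0),-1)
b=cv2.resize(s["image"][140:290,160:360],(512,384),interpolation=cv2.INTER_CUBIC)
cv2.imwrite("pics/w1.png",cv2.resize(a,None,fx=1.5,fy=1.5)[:,:,::-1]);cv2.imwrite("pics/s1.png",b[:,:,::-1])
E
```

```text
(no output)
```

View pics/w1.png

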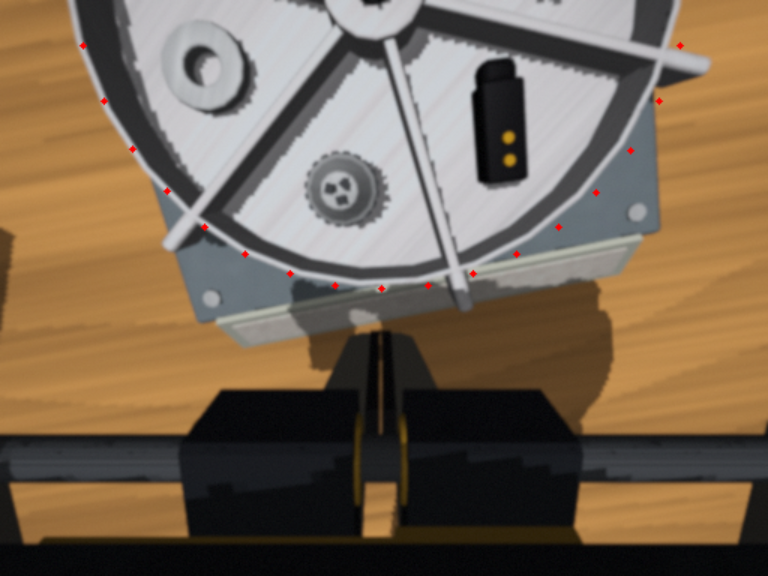

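View pics/s1.png

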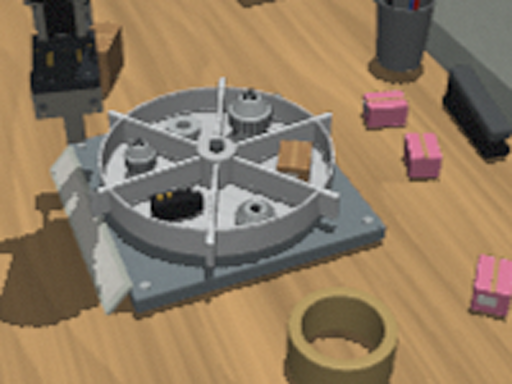

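Large chuck confirmed. In the wrist view the finger (380,335) is just outside the wall, with the push tab at (465,300) to its right. The overlay puts the hub about 2 mm further away, at roughly (0.5645,-0.0535). Next I lower the fingertips and sweep.

step_arm(motion=[[0,0,7.9,0,0,0],[0,0,7.9,0,0,0],[0,0,7.9,0,0,0],[0,0,7.9,0,0,0],[0,0,7.9,0,0,0],[0,0,7.9,0,0,0],[0,0,7.9,0,0,0],[0,0,7.9,0,0,0]])

```text
clock: 5.8
tcp_pos: [0.4198, -0.0299, 0.0467]
orientation: [180.0, 0.0, -10.0]
contact_force: [0.7, 0.4, 0.7]
grip_width: 0.0004
gripper_force: 0.0
```

step_arm(motion=[[0.05,3.84,0,0,0,-1.5],[0.05,3.84,0,0,0,-1.5],[0.05,3.84,0,0,0,-1.5],[0.05,3.84,0,0,0,-1.5],[0.05,3.84,0,0,0,-1.5],[0.05,3.84,0,0,0,-1.5],[0.05,3.84,0,0,0,-1.5],[0.05,3.84,0,0,0,-1.5]])

```text
clock: 6.6
tcp_pos: [0.4176, -0.0605, 0.047]
orientation: [-180.0, -0.0, 2.1]
contact_force: [1.3, 0.2, -0.5]
grip_width: 0.0006
gripper_force: 0.4
```

step_arm(motion=[[0.05,3.84,0,0,0,-1.5],[0.05,3.84,0,0,0,-1.5],[0.05,3.84,0,0,0,-1.5],[0.05,3.84,0,0,0,-1.5],[0.05,3.84,0,0,0,-1.5],[0.05,3.84,0,0,0,-1.5],[0.05,3.84,0,0,0,-1.5],[0.05,3.84,0,0,0,-1.5]])

```text
clock: 7.4
tcp_pos: [0.422, -0.0908, 0.047]
orientation: [-180.0, -0.0, 14.1]
contact_force: [0.6, 1.5, -0.7]
grip_width: 0.0004
gripper_force: 0.4
```

```bash
cat > look.py <<'E'
from h import *
from rig import arm
import sys
n,hx,hy=sys.argv[1],.5645,-.0535
s=arm.sense();p=s["tcp_pos"];dx,dy=p[0]-hx,p[1]-hy
print(s["clock"],"r",np.hypot(dx,dy),"th",np.degrees(np.arctan2(dy,dx))%360,"yaw",s["orientation"][2],"z",p[2],s["contact_force"])
w=arm.camera("wrist");t=arm.camera("top");pickle.dump({"w":w,"t":t},open("c3.pkl","wb"))
b=cv2.resize(t["image"][155:265,205:315],(384,384),interpolation=cv2.INTER_CUBIC)
cv2.imwrite(f"pics/{n}.png",np.hstack([cv2.resize(w["image"],(416,384)),b])[:,:,::-1])
E
python3 look.py v3
```

```text
7.4 r 0.14732680006740154 th 194.6607806869144 yaw 14.08680082495844 z 0.04701458945234194 [ 0.62647174  1.47083723 -0.72971334]
```

View pics/v3.png

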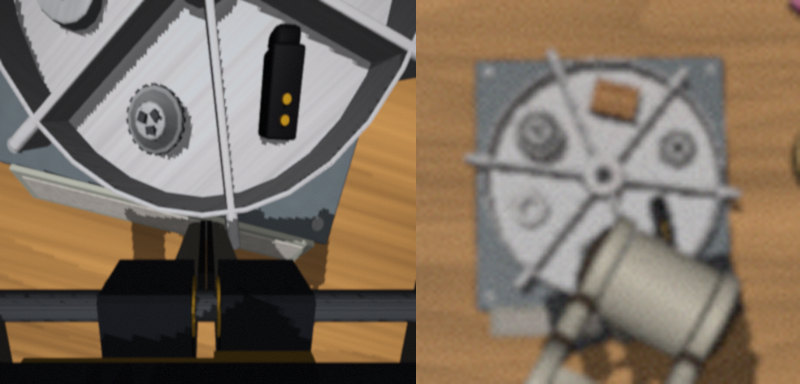

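The tray is turning smoothly with the finger behind the tab; it has gone about 14° and contact force is under 2 N. I'll continue the sweep.

step_arm(motion=[[0.1,5.13,0,0,0,-2],[0.2,7.69,0,0,0,-3],[0.2,7.69,0,0,0,-3],[0.2,7.69,0,0,0,-3],[0.2,7.69,0,0,0,-3],[0.2,7.69,0,0,0,-3],[0.2,7.69,0,0,0,-3],[0.2,7.69,0,0,0,-3]])

```text
clock: 8.3
tcp_pos: [0.4471, -0.1435, 0.047]
orientation: [-179.9, 0.0, 37.1]
contact_force: [0.3, 1.5, 1.1]
grip_width: 0.0005
gripper_force: 0.4
```

step_arm(motion=[[0.2,7.69,0,0,0,-3],[0.2,7.69,0,0,0,-3],[0.2,7.69,0,0,0,-3],[0.2,7.69,0,0,0,-3],[0.2,7.69,0,0,0,-3],[0.2,7.69,0,0,0,-3],[0.2,7.69,0,0,0,-3],[0.1,5.13,0,0,0,-2]])

```text
clock: 9.1
tcp_pos: [0.4912, -0.1825, 0.047]
orientation: [-180.0, -0.0, 60.1]
contact_force: [-0.9, 0.3, 0.1]
grip_width: 0.0003
gripper_force: 0.5
```

```bash
python3 look.py v4
```

```text
9.1 r 0.14836358798988922 th 240.3838052284361 yaw 60.09488914485578 z 0.046981975149724735 [-0.85112573  0.28086469  0.06797201]
```

View pics/v4.png

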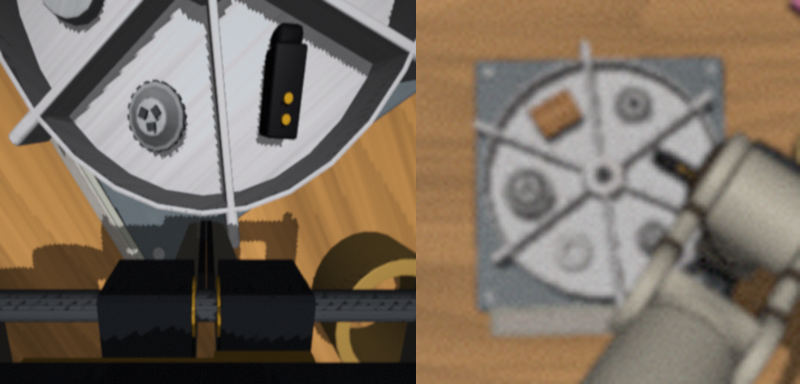

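step_arm(motion=[[0.2,5.13,0,0,0,-2],[0.3,7.69,0,0,0,-3],[0.3,7.69,0,0,0,-3],[0.3,7.69,0,0,0,-3],[0.3,7.69,0,0,0,-3],[0.3,7.69,0,0,0,-3],[0.3,7.69,0,0,0,-3],[0.3,7.69,0,0,0,-3]])

```text
clock: 10.0
tcp_pos: [0.5466, -0.2003, 0.047]
orientation: [-179.9, 0.0, 83.1]
contact_force: [-1.1, -0.5, 0.1]
grip_width: 0.0002
gripper_force: 0.5
```

step_arm(motion=[[0.3,7.69,0,0,0,-3],[0.3,7.69,0,0,0,-3],[0.3,7.69,0,0,0,-3],[0.3,7.69,0,0,0,-3],[0.3,7.69,0,0,0,-3],[0.3,7.69,0,0,0,-3],[0.3,7.69,0,0,0,-3],[0.2,7.69,0,0,0,-3]])

```text
clock: 10.8
tcp_pos: [0.6076, -0.1943, 0.047]
orientation: [-180.0, 0.0, 107.1]
contact_force: [-1.0, -0.8, 0.3]
grip_width: 0.0004
gripper_force: 0.5
```

step_arm(motion=[[0.3,7.69,0,0,0,-3],[0.3,7.69,0,0,0,-3],[0.3,7.69,0,0,0,-3],[0.3,7.69,0,0,0,-3],[0.3,7.69,0,0,0,-3],[0.3,7.69,0,0,0,-3],[0.2,5.13,0,0,0,-2],[0.1,2.56,0,0,0,-1]])

```text
clock: 11.6
tcp_pos: [0.6549, -0.1684, 0.0471]
orientation: [-180.0, -0.0, 128.1]
contact_force: [-0.9, -1.9, -0.1]
grip_width: 0.0005
gripper_force: 0.9
```

```bash
python3 look.py v5
```

```text
11.6 r 0.146231541301797 th 308.18419816757626 yaw 128.06715671234207 z 0.047111006724869904 [-0.87545041 -1.92813555 -0.11851268]
```

View pics/v5.png

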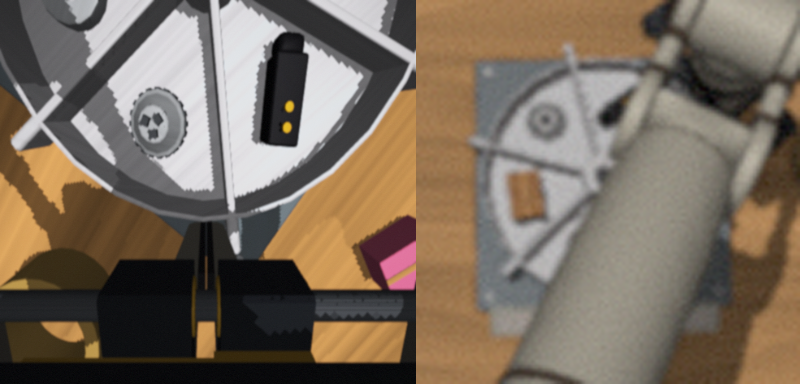

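Consistent: the tab is at about 315.5° and the goal is 331°. One last slow 15° push, then back off tangentially and rise.

step_arm(motion=[[0.1,5.1,0,0,0,-2],[0.1,5.1,0,0,0,-2],[0.1,5.1,0,0,0,-2],[0.1,5.1,0,0,0,-2],[0.1,5.1,0,0,0,-2],[0.1,5.1,0,0,0,-2],[0.1,5.1,0,0,0,-2],[0,2.6,0,0,0,-1]])

```text
clock: 12.5
tcp_pos: [0.6821, -0.141, 0.0475]
orientation: [180.0, 0.0, 143.2]
contact_force: [-0.7, -1.4, -0.3]
grip_width: 0.0008
gripper_force: 0.7
```

step_arm(motion=[[0,0,0,0,0,0],[0,0,0,0,0,0],[-2,-5,0,0,0,0],[-2,-5,0,0,0,0],[0,0,-20,0,0,0],[0,0,-30,0,0,0],[0,0,-40,0,0,0],[0,0,-40,0,0,0]])

```text
clock: 13.3
tcp_pos: [0.6781, -0.1525, 0.1783]
orientation: [-180.0, -0.1, 143.0]
contact_force: [0.8, 0.4, -0.1]
grip_width: 0.0003
gripper_force: 0.0
```

step_arm(motion=[[-30,0,0,0,0,0],[-30,0,0,0,0,0],[-30,-30,0,0,0,0],[-30,-30,0,0,0,0],[0,-40,0,0,0,0],[0,-40,0,0,0,0],[0,-40,0,0,0,0],[0,-20,0,0,0,0]])

```text
clock: 14.1
tcp_pos: [0.6519, -0.3874, 0.1774]
orientation: [-180.0, -0.0, 142.8]
contact_force: [1.7, 0.3, 0.7]
grip_width: 0.0006
gripper_force: 0.0
```

```bash
python3 look.py v6; python3 - <<'E'
from h import *
t=pickle.load(open("c3.pkl","rb"))["t"]
a=cv2.resize(t["image"][160:260,210:310],None,fx=4.5,fy=4.5,interpolation=cv2.INTER_CUBIC);cv2.imwrite("pics/t6.png",a[:,:,::-1])
E
```

```text
14.1 r 0.345185776571927 th 284.6732440728406 yaw 142.82523854206286 z 0.17738781322123026 [1.70402536 0.26141972 0.72973305]
```

View pics/t6.png

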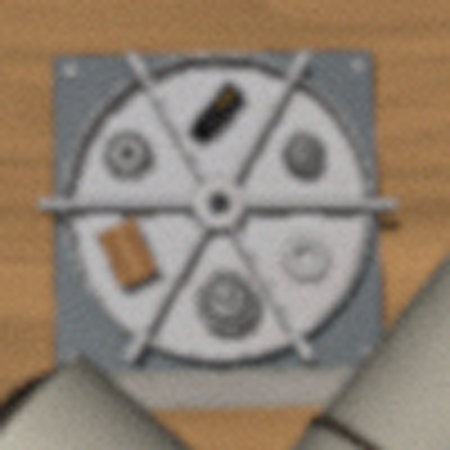

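The large chuck's bay faces front: the front tabs at (132,358) and (308,354) sit evenly about the hub (219,203) and the side tabs are level. All the parts are in their bays and the arm is clear.

```bash
python3 -c "
from rig import arm
print(arm.job_done())"
```

```text
the job is handed in; nothing more can be done
None
```

I turned the tray about 142° counter-clockwise by one rim tab; the last top view shows the large chuck's bay square to the front, within about 1°, and the parts still in their bays. I then handed the job in, and no verdict came back.

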